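# Restock a two-tier can dispenser in order

### The arm

A 6-joint arm with a two-finger parallel gripper is mounted at the origin on the work surface. World frame = base frame: x ahead of the robot, y to its left, z up, the work surface at z = 0. Lengths are in m, angles in rad, forces in N, time in s.
With the tool pointing down it reaches from about 0.25 to 0.725 m from the base axis. Payload 4 kg.
Tool frame: the origin (TCP) lies at the very end of the fingers, on their centre line; the grasp point (between the pads) lies 19 mm behind it; z points along the fingers, y is the line along which they close (so a half turn about z gives the same grasp; the last joint's range is limited). The gripper opens to 85 mm and grips with 20 to 120 N. Pads are 22 mm wide; open, the fingers measure 114 mm over their backs; the gripper's body (76 mm by 85 mm) begins 54 mm behind the grasp point. The pads swing forward as they close: fully open they stand 13 mm farther back than shut.
Start: joints at [-1.31, 0.241, 0.005, 1.335, 0, 1.571], TCP at [0.129, -0.483, 0.231] pointing down, gripper open.
Joint ranges: [-2.72, 2.72], [-1.05, 1.87], [-1.09, 1.28], [-1.99, 2.15], [-1.42, 1.44], [-3.14, 3.14]. Speed limits (rad/s): [2.79, 2.79, 3.14, 3.14, 3.14, 3.14].

### API

Orientations are given as a unit quaternion [x, y, z, w].
In Python, from workcell import bot, vision, workorder gives the robot as it stands.
- The arm moves only by the shell command python3 -m creep 'ROWS' [OPENING]. ROWS is JSON, a list of rows, each a list of 2 entries, a list of its own where there are three numbers: the shift along the tool's x, y, z in mm, then the turn, a rotation vector about the tool's x, y, z in rad. In form: [[[dx, dy, dz], [wx, wy, wz]], ...]. A call has 1 to 12 rows; each row shifts and turns the commanded pose from where the row before left it, along the tool's axes as they then stand; what a row does not reach is not made up. A row lasts 1/8 s, in which the tool goes at most 62.5 mm and 10.7 degrees, less where a joint would pass 70% of its speed; a pose out of reach is approached as far as the arm can. A call is refused whole if a number of a shift passes 62.5 or a number of a turn 0.188, either way. A call with a gripper value outside its range is refused whole. OPENING is the finger opening in mm, from 0 to 85.4, set as the call begins (- or left out, the last holds). The fingers move at their own pace and stop on an object; the grip force is fixed at half the most. Time passes only in rows, so rows that do not move let the fingers close. It gives the time, the measured TCP pose, the force, the opening and the grip force at its end, in the units of the state.
- bot.get_obs(): the state, without advancing time (a new reading comes with each control period).
- vision.camera(name): name is "scene" or "top"; returns a dict with "image" (384x512x3 uint8, blue, green, red), "z_map" (384x512 float32, m along the optical axis (not along the pixel's ray), 0 where there is no reading), "K" (3x3 intrinsics, pixels), "k1" (the pictures are not rectified: a ray, as slopes to the right and down, at radius r is drawn at 1 + k1 r^2 times it, then the intrinsics apply), "rvec" (rotation vector, rad) and "tvec" (3), from world to camera coordinates, as OpenCV has them. Camera axes: x right, y down, z forward; pixel columns grow to the right and rows downward; lengths in m; the calibration is good to about 2 mm. A picture is of the moment at which its call begins.
- workorder.job_done(): hands the job in; it is judged then, once.
Trained networks look in a picture, given as the dict that the camera call returned (one of the last four; its "shot" number tells which), for a name from the list of things; names that differ only in an ending like _2 or _b are one class to them, and where a whole thing is asked for, a point or a joint stands for the part that bears it (a point fixed in the world has none). Each returns a list of dicts, best first, with "score" (0 to 1); they miss things now and then, are a little off and sometimes report something else, mostly with a low value. They report only what shows in the picture. A call takes as long as a camera call.
- vision.spot_in(picture, query): "position" ([column, row] in pixels, amid what is visible of it).
- vision.place_of(picture, query): "position" ([column, row] in pixels: a listed point, or the origin of a listed thing).
The state is a dict: "clock": time; "joint_pos": joint angles; "joint_vel": joint speeds; "tau": joint torques, N m; "eef_pos": TCP position; "tool_rot": TCP orientation; "ft_force": force on the tool from outside, world axes, zero at the start; "ft_torque": the same for the moment, N m; "grip_width": finger opening in m; "grasp_force": force on a finger pad.
Only numpy, scipy, OpenCV 4.12 (cv2) and the standard library are available. Lean on these libraries where they do the work, as an engineer would, in place of code of your own. Each camera call takes 0.05 s, during which the arm holds its last target. There are 200 camera calls.

### The job

Restock the can dispenser in the meeting room: lay the brown coffee can on its side on the upper loading shelf and push it in under the cover so that it rolls through and comes to rest in the lower lane behind the red can, and only then load the green tea can the same way, so that they will come out red, coffee, tea. Do not throw a can or let it crash down, and leave the red can, the blue soda can and everything else on the table where they are.

Things in the scene. Friction and masses are not known exactly. Their poses are not given: they have to be found in the camera images.
- dispenser: Two-tier gravity-feed can dispenser, clear plastic with white floor slats and rims, fixed to the table, no moving parts; 348 (x) x 118 (y) x 202 mm (z). Origin: underside, mid-width, 183 behind its front end; -x is its front (loading and taking side, towards the robot), z up. Points below are in its frame, mm. Smooth inside, width 112 (y -56 to 56); side panels 45 high for x < -120, 150 for x -120 to -8, 202 behind.
- shelf (a point): On the loading shelf (upper front, open above), at (-90, 0, 131). White slats from x = -118 (130 high) to x = -18 (134.5 high): it leans slightly to the front, so a can laid on it, axis along y, rolls forward gently and waits against the lip at x = -118 (7 mm above the shelf), its axis then at x = -91, z = 158.
- shelf_crest (a point): Crest at the back of the loading shelf, (-18, 0, 134.5). Behind it the upper lane's floor falls to the back (118 high at x = 100, where it ends). A can pushed towards +x until its axis is past the crest rolls in by itself, drops at the back (gap x = 100 to 162) and rolls forward along the lower lane.
- cover_edge (a point): Front edge of the flat clear cover over the upper lane, (-3, 0, 202); underside 198 high. It runs from x = -4 to the back wall, so cans cannot be put into the lane from above, only pushed in from the shelf.
- front_stop (a point): Foot of the front stop of the lower lane, (-180, 0, 12); the stop's top is 38 high. The lower floor falls to the front: 60 high at x = 162, 12 at x = -180. Can axes at rest in the lower lane lie at (x, z): first (-153, 42), second (-101, 50), third (-48, 57).
- coffee: Coffee can, brown with a cream band, full and closed, 53 mm diameter x 104 mm, about 215 g, standing on the table. Rigid straight cylinder. Origin: centre of its base; +z along its axis to the lid.
- coffee_mid (a point): Middle of the coffee can on its axis, 52 mm above its base.
- tea: Tea can, green with an off-white band, same size and mass as the coffee can, standing on the table. Origin: centre of its base; +z along its axis to the lid.
- tea_mid (a point): Middle of the tea can on its axis, 52 mm above its base.
- oldcan: Red can of the same size already lying in the dispenser, first in the lower lane against the front stop. Origin: its middle, on its axis; its y lies along its axis. It must stay there.
- soda: Blue can with a white band, same size, somebody's own, standing on the table; not to be loaded or moved. Origin: centre of its base.
- glass1: Drinking glass, 68 mm diameter at the rim, 95 mm high, upright; leave alone. Origin: centre of its base.
- glass2: Second drinking glass, same size; leave alone. Origin: centre of its base.
- jug: Glass water jug with white lid and handle, 90 mm diameter, 207 mm high; leave alone. Origin: centre of its base.
- mouse: Black computer mouse, 105 x 60 x 34 mm; leave alone. Origin: centre of its underside.
- phone: Black phone lying flat, 150 x 72 x 9 mm; leave alone. Origin: centre of its underside.
- notebook: Blue notebook with a black pen on it, 152 x 214 x 24 mm; leave alone. Origin: centre of its underside.
- tape: Roll of brown packing tape lying flat, 96 mm diameter, 24 mm high; leave alone. Origin: centre of its underside.

How it is judged:
By the outcome, as a careful person would: the job done as asked, in the order asked, and still so for the second after the job is handed in, with the robot touching nothing.
It also fails if it takes over 72 s, if anything falls off the work surface, if the arm or the gripper's body presses on something with over 40 N, if the wrist force passes 120 N, or if a joint passes its speed limit or range.

## Working session

There is one attempt and no reset: what is moved stays moved. The work goes in short steps, Python scripts to look and compute and a shell command to move; the robot and the scene stay as the last step left them, time stands still between calls to the robot, and variables do not carry over. Pictures are saved under pics/ and viewed, at most 10 in all, crops included, and the job is handed in when it is done.

```bash
mkdir -p pics; cat > h.py <<'E'
import numpy as np, cv2
from workcell import bot, vision, workorder
def undist(c,p):
    K=c["K"]; k1=c["k1"]
    d=np.array([(p[0]-K[0,2])/K[0,0],(p[1]-K[1,2])/K[1,1]]); u=d.copy()
    for _ in range(20): u=d/(1+k1*(u@u))
    return u
def ray(c,p):
    R=cv2.Rodrigues(np.array(c["rvec"],float))[0]; t=np.array(c["tvec"],float).ravel()
    u=undist(c,p); return -R.T@t, R.T@np.array([u[0],u[1],1.])
def at_z(c,p,z):
    o,d=ray(c,p); return o+d*(z-o[2])/d[2]
def at_depth(c,p):
    o,d=ray(c,p); z=c["z_map"][int(round(p[1])),int(round(p[0]))]; return o+d*z
def proj(c,P):
    R=cv2.Rodrigues(np.array(c["rvec"],float))[0]; t=np.array(c["tvec"],float).ravel()
    q=R@np.array(P)+t; s=q[:2]/q[2]; s=s*(1+c["k1"]*(s@s)); return c["K"][:2,:2]@s+c["K"][:2,2]
def tri(c1,p1,c2,p2):
    o1,d1=ray(c1,p1);o2,d2=ray(c2,p2)
    A=np.stack([d1,-d2],1); s=np.linalg.lstsq(A,o2-o1,rcond=None)[0]
    a=o1+d1*s[0];b=o2+d2*s[1]; return (a+b)/2, np.linalg.norm(a-b)
E
python3 - <<'E'
from h import *
np.set_printoptions(precision=4,suppress=True)
cs={n:vision.camera(n) for n in("scene","top")}
for n,c in cs.items(): cv2.imwrite(f"pics/{n}0.png",c["image"])
for q in["coffee_mid","tea_mid","coffee","tea","soda","oldcan","shelf","shelf_crest","cover_edge","front_stop","dispenser","glass1","jug","mouse","tape","phone","notebook"]:
    r={}
    for n,c in cs.items():
        L=vision.place_of(c,q); r[n]=L
        print(q,n,[(np.round(x["position"],1).tolist(),round(x["score"],2)) for x in L[:3]])
    if r["scene"] and r["top"]:
        P,e=tri(cs["scene"],r["scene"][0]["position"],cs["top"],r["top"][0]["position"]); print("   ",P,round(e,4))
print(bot.get_obs())
E
```

```text
coffee_mid scene [([326.5, 238.4], 0.6)]
coffee_mid top [([166.9, 178.1], 0.9), ([352.0, 215.9], 0.67)]
    [0.5797 0.2434 0.0516] 0.0082
tea_mid scene [([172.4, 185.6], 0.73), ([253.7, 217.3], 0.28), ([237.4, 221.5], 0.19)]
tea_mid top [([353.1, 218.6], 0.64)]
    [ 0.4453 -0.3251  0.0574] 0.0104
coffee scene [([326.3, 245.1], 0.71), ([326.9, 281.8], 0.33)]
coffee top []
tea scene [([175.0, 196.0], 0.71), ([325.4, 246.5], 0.59)]
tea top [([345.4, 215.4], 0.81), ([168.9, 177.0], 0.64), ([256.8, 152.2], 0.2)]
    [ 0.4552 -0.3182  0.0062] 0.0046
soda scene [([172.3, 231.3], 0.81)]
soda top [([336.0, 175.1], 0.92)]
    [ 0.5881 -0.2986 -0.0253] 0.0067
oldcan scene [([254.2, 215.7], 0.53)]
oldcan top [([246.5, 203.4], 0.73)]
    [ 0.4996 -0.0068  0.0112] 0.0042
shelf scene [([244.4, 214.0], 0.74)]
shelf top [([253.8, 178.2], 0.57)]
    [ 0.569  -0.0291  0.1228] 0.0034
shelf_crest scene [([237.3, 228.8], 0.63)]
shelf_crest top [([258.1, 154.2], 0.79)]
    [ 0.636  -0.0412  0.1373] 0.0012
cover_edge scene [([235.9, 224.6], 0.73), ([172.2, 184.5], 0.6)]
cover_edge top [([262.9, 142.5], 0.7
[... 1048 characters left out ...]
hone top [([323.2, 250.9], 0.93)]
    [ 0.3447 -0.2491  0.0059] 0.0063
notebook scene [([337.7, 193.0], 0.9), ([323.0, 246.7], 0.38)]
notebook top [([153.2, 251.9], 0.62)]
    [0.3511 0.2894 0.0103] 0.0069
{'clock': 1.8, 'joint_pos': array([-1.31  ,  0.2406,  0.005 ,  1.3352,  0.    ,  1.5708]), 'joint_vel': array([-0.0024, -0.0001,  0.0007, -0.0004,  0.0012,  0.0003]), 'tau': array([ -0.0013, -37.2203,  25.2688,   0.0014,  -0.0001,   0.    ]), 'eef_pos': array([ 0.1289, -0.4831,  0.2313]), 'tool_rot': array([0.9915, 0.13  , 0.    , 0.    ]), 'ft_force': array([ 1.0482, -0.3305, -0.0099]), 'ft_torque': array([-0.0679, -0.0154,  0.0073]), 'grasp_force': 0.0, 'grip_width': 0.08542053760153008}
```

```bash
python3 - <<'E'
import cv2
a=cv2.imread("pics/scene0.png");b=cv2.imread("pics/top0.png")
cv2.imwrite("pics/s1.png",cv2.resize(a[140:310,90:420],(800,412),interpolation=cv2.INTER_CUBIC))
cv2.imwrite("pics/t1.png",cv2.resize(b[90:290,80:420],(800,470),interpolation=cv2.INTER_CUBIC))
E
```

```text
(no output)
```

View pics/s1.png

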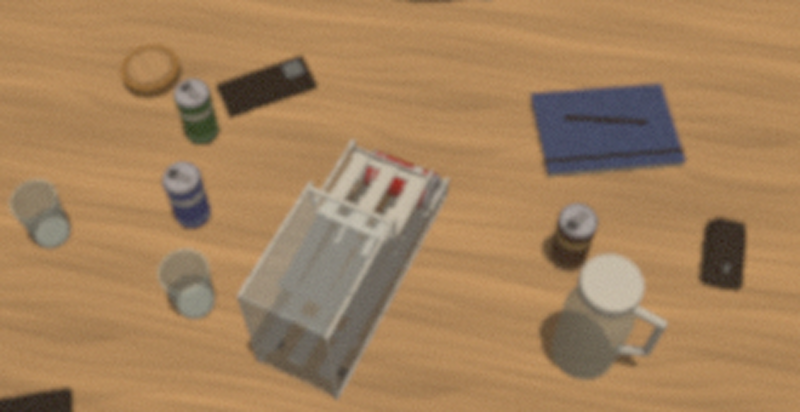

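View pics/t1.png

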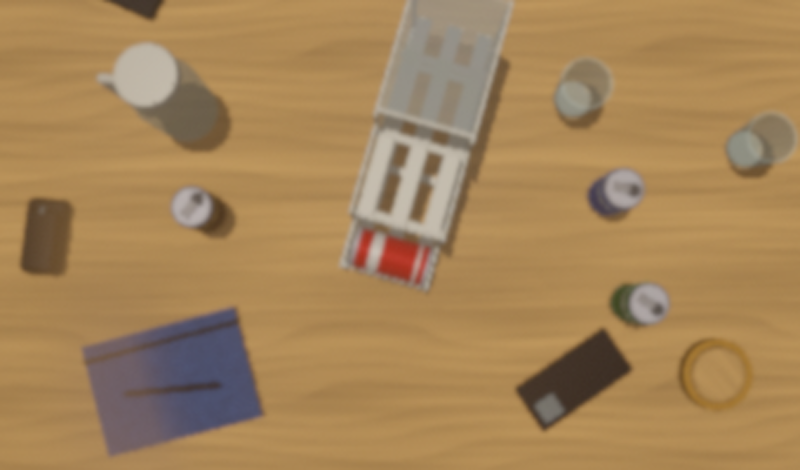

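The scene shot is taken from behind the dispenser. The top shot has the red can at the front with the white shelf slats behind it, coffee's lid at about (161,178) and tea's lid at about (356,219). Next I'll refine the can positions from depth and fit the dispenser pose.

```bash
cat >> h.py <<'E'
from scipy.optimize import least_squares
def cloud(c):
    R=cv2.Rodrigues(np.array(c["rvec"],float))[0]; t=np.array(c["tvec"],float).ravel()
    z=c["z_map"]; v,u=np.nonzero(z>0)
    pts=np.stack([u,v],1).astype(np.float64).reshape(-1,1,2)
    n=cv2.undistortPoints(pts,c["K"],np.array([c["k1"],0,0,0.]))[:,0]
    P=np.c_[n,np.ones(len(n))]*z[v,u][:,None]
    return (P-t)@R, c["image"][v,u].astype(int), np.c_[u,v]
def canfit(cs,g,zr=(.02,.09)):
    Q=[]
    for c in cs:
        P,_,_=cloud(c); m=(np.hypot(*(P[:,:2]-g).T)<.042)&(P[:,2]>zr[0])&(P[:,2]<zr[1]); Q.append(P[m])
    Q=np.vstack(Q); r=least_squares(lambda x:np.hypot(Q[:,0]-x[0],Q[:,1]-x[1])-.0265,g,loss="soft_l1",f_scale=.003)
    return r.x,len(Q),np.sqrt(np.mean(r.fun**2))
E
python3 - <<'E'
from h import *
np.set_printoptions(precision=4,suppress=True)
cs={n:vision.camera(n) for n in("scene","top")}
for n,g in(("coffee",(.580,.243)),("tea",(.447,-.323)),("soda",(.588,-.299))):
    print(n,canfit(cs.values(),np.array(g)))
    for k,c in cs.items():
        P,_,_=cloud(c); m=(np.hypot(*(P[:,:2]-g).T)<.045)&(P[:,2]>.097)&(P[:,2]<.115)
        print("  lid",k,m.sum(),P[m].mean(0))
pts={"shelf":(-90,0,131),"shelf_crest":(-18,0,134.5),"cover_edge":(-3,0,202),"front_stop":(-180,0,12),"dispenser":(0,0,0),"oldcan":(-153,0,42)}
ob=[]
for q,p in pts.items():
    for c in cs.values():
        L=vision.place_of(c,q)
        if L: ob.append((q,c,np.array(p)/1e3,np.array(L[0]["position"])))
def f(x):
    C,S=np.cos(x[2]),np.sin(x[2]); R=np.array([[C,-S,0],[S,C,0],[0,0,1]])
    return np.concatenate([proj(c,R@p+[x[0],x[1],0])-u for _,c,p,u in ob])
r=least_squares(f,[.65,-.045,-.2],loss="soft_l1"); print("disp",r.x,np.degrees(r.x[2])); print([o[0] for o in ob]); print(r.fun.reshape(-1,2))
P,col,uv=cloud(cs["top"])
m=(col[:,2]>110)&(col[:,1]<70)&(np.abs(P[:,0]-.5)<.06)&(np.abs(P[:,1])<.1)
Q=P[m]; print("red",m.sum(),Q.mean(0),Q.min(0),Q.max(0)); u,s,vt=np.linalg.svd(Q[:,:2]-Q[:,:2].mean(0)); print(vt,s)
# white slats: planar band
w=(col.min(1)>140)&(np.abs(P[:,0]-.58)<.09)&(np.abs(P[:,1]+.03)<.1)
print("white",w.sum(),np.percentile(P[w],[2,50,98],axis=0))
x=r.x;C,S=np.cos(x[2]),np.sin(x[2])
im=cv2.resize(cs["top"]["image"],None,fx=3,fy=3,interpolation=cv2.INTER_CUBIC)
def L(a,b,colr):
    q=[tuple(int(v) for v in 3*proj(cs["top"],np.array([C*p[0]-S*p[1],S*p[0]+C*p[1],p[2]])/1e3+[x[0],x[1],0])+1) for p in(a,b)]
    cv2.line(im,*q,colr,1)
for s in(-57.5,57.5):
    L((-120,s,150),(-8,s,150),(0,255,0));L((-8,s,202),(165,s,202),(255,0,255));L((-183,s,45),(-120,s,45),(0,255,255))
L((-118,-56,137),(-118,56,137),(0,255,0));L((-3,-56,202),(-3,56,202),(255,0,255));L((-183,-56,38),(-183,56,38),(0,255,255))
cv2.imwrite("pics/fit.png",im[270:700,560:960])
E
```

```text
coffee (array([0.5775, 0.2457]), 260, np.float64(0.0015354106544393452))
  lid scene 175 [0.5791 0.2441 0.1008]
  lid top 231 [0.5764 0.2463 0.101 ]
tea (array([ 0.4448, -0.3269]), 257, np.float64(0.0016664608173956143))
  lid scene 145 [ 0.4459 -0.3271  0.1014]
  lid top 248 [ 0.4473 -0.3235  0.1007]
soda (array([ 0.5904, -0.3003]), 263, np.float64(0.0012636946097717677))
  lid scene 151 [ 0.5924 -0.2994  0.1012]
  lid top 222 [ 0.591  -0.2985  0.1006]
disp [ 0.656  -0.0583 -0.361 ] -20.685619482867537
['shelf', 'shelf', 'shelf_crest', 'shelf_crest', 'cover_edge', 'front_stop', 'front_stop', 'dispenser', 'dispenser', 'oldcan', 'oldcan']
[[   0.223    -1.1402]
 [   0.6948    3.064 ]
 [  -4.8134    0.6528]
 [ -61.1191 -101.4087]
 [  -0.3059    1.5237]
 [   1.1394   -3.3788]
 [   1.0768   -1.2433]
 [   1.4443    0.8324]
 [   4.2859    3.2292]
 [  -0.0091    1.0774]
 [  -0.1914   -2.2219]]
red 229 [ 0.5124 -0.005   0.0643] [ 0.4838 -0.0344  0.0438] [0.5429 0.042  0.0733]
[[-0.251 -0.968]
 [ 0.968 -0.251]] [0.3049 0.2026]
white 1141 [[ 0.5146 -0.095   0.0237]
 [ 0.5993 -0.0284  0.1313]
 [ 0.6637  0.0329  0.2033]]
```

View pics/fit.png

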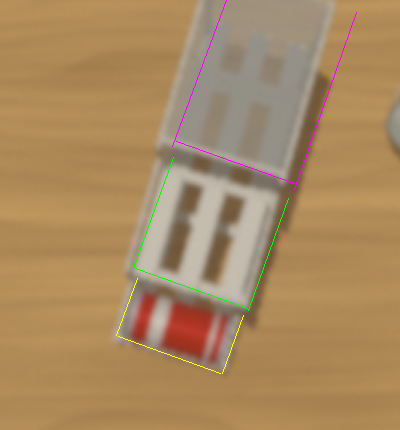

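The overlay is skewed by one outlier detection. In the crop, the lip corners are at (130,270) and (247,306), the cover rim at (163,146) and (287,180), and the front corners at (116,335) and (222,370). I'll refit with those.

```bash
cat >> h.py <<'E'
E
python3 - <<'E'
from h import *
np.set_printoptions(precision=4,suppress=True)
cs={n:vision.camera(n) for n in("scene","top")}
pts={"shelf":(-90,0,131),"shelf_crest":(-18,0,134.5),"cover_edge":(-3,0,202),"front_stop":(-180,0,12),"dispenser":(0,0,0),"oldcan":(-153,0,42)}
ob=[]
for q,p in pts.items():
    for c in cs.values():
        L=vision.place_of(c,q)
        if L: ob.append((q,c,np.array(p)/1e3,np.array(L[0]["position"])))
T=cs["top"]
for p,u in(((-120,57.5,150),(130,270)),((-120,-57.5,150),(247,306)),((-3,57.5,202),(163,146)),((-3,-57.5,202),(287,180)),((-183,57.5,42),(116,335)),((-183,-57.5,42),(222,370))):
    ob.append(("hand",T,np.array(p)/1e3,(np.array(u)+[560,270])/3))
def f(x):
    C,S=np.cos(x[2]),np.sin(x[2]); R=np.array([[C,-S,0],[S,C,0],[0,0,1]])
    return np.concatenate([proj(c,R@p+[x[0],x[1],0])-u for _,c,p,u in ob])
r=least_squares(f,[.65,-.045,-.25],loss="cauchy",f_scale=1); print("disp",r.x,np.degrees(r.x[2]))
for o,e in zip(ob,r.fun.reshape(-1,2)):print(o[0],e)
x=r.x;C,S=np.cos(x[2]),np.sin(x[2])
P,col,uv=cloud(T); D=P-[x[0],x[1],0]; D=np.c_[C*D[:,0]+S*D[:,1],-S*D[:,0]+C*D[:,1],D[:,2]]*1e3
m=(np.abs(D[:,2]-150)<8)&(D[:,0]>-120)&(D[:,0]<-8)&(np.abs(np.abs(D[:,1])-57)<12)
for s in(1,-1):
    q=D[m&(D[:,1]*s>0)]; print("panel",s,len(q),q.mean(0) if len(q) else 0, np.polyfit(q[:,0],q[:,1],1) if len(q)>5 else 0)
m=(col[:,2]>110)&(col[:,1]<70)&(np.abs(D[:,0]+150)<50)&(np.abs(D[:,1])<70); print("red y range",np.percentile(D[m],[1,50,99],axis=0))
E
```

```text
disp [ 0.6591 -0.0493 -0.3115] -17.847881249192238
shelf [ 0.4045 -0.825 ]
shelf [-2.991   1.1122]
shelf_crest [-1.4083  1.1679]
shelf_crest [ 2.4154 -0.246 ]
cover_edge [-1.9303 -1.3106]
cover_edge [160.6729 -45.6613]
front_stop [-0.3081 -0.5144]
front_stop [ 0.4921 -1.8007]
dispenser [ 2.5879 -0.2886]
dispenser [0.587 3.613]
oldcan [ 0.3855 -1.8057]
oldcan [ 1.1083 -2.1166]
hand [-0.8627 -0.1035]
hand [-0.5703 -0.1903]
hand [-0.0178 -1.9842]
hand [-0.3383 -0.9689]
hand [-0.3785  0.7962]
hand [-0.0416 -0.0185]
panel 1 60 [-65.1634  60.1889 150.9048] [ 0.0146 61.1422]
panel -1 64 [-64.128  -54.6717 151.1867] [  0.0166 -53.6068]
red y range [[-175.3744  -29.1813   51.4061]
 [-153.6009   -7.1285   65.2315]
 [-129.6744   39.2917   71.4061]]
```

```bash
cat >> h.py <<'E'
from scipy.spatial.transform import Rotation as Ro
DX=np.array([.660,-.0467]); DY=-.300; E=np.radians(30)
Xd=np.array([np.cos(DY),np.sin(DY),0]); Yd=np.array([-np.sin(DY),np.cos(DY),0]); Z=np.array([0,0,1.])
def dw(x,y,z): return np.array([*DX,0])+(Xd*x+Yd*y+Z*z)/1e3
def Rg(az):  # grasp, 30deg below horizontal
    r=np.array([np.cos(az),np.sin(az),0]); l=np.array([-r[1],r[0],0])
    z=np.cos(E)*r-np.sin(E)*Z; return np.stack([np.cross(l,z),l,z],1)
Rp=np.stack([np.cos(E)*Yd+np.sin(E)*Z,Xd,-np.cos(E)*Z+np.sin(E)*Yd],1)   # place
Rq=np.stack([-Xd,Yd,-Z],1)  # push, fingers spread along Yd
def go(name,tcp,R,first="turn"):
    s=bot.get_obs(); R0=Ro.from_quat(s["tool_rot"]).as_matrix(); d=(np.array(tcp)-s["eef_pos"])*1e3
    w=Ro.from_matrix(R0.T@R).as_rotvec()
    print(name,"before turn, tool shift",np.round(R0.T@d,1),"| after turn",np.round(R.T@d,1),"| rotvec",np.round(w,3),"rows",round(max(abs(np.linalg.norm(w)/.185),0),1),"world d",np.round(d,1))
def st():
    s=bot.get_obs(); print("t",round(s["clock"],2),"tcp",np.round(s["eef_pos"],4),"j",np.round(s["joint_pos"],2),"w",round(s["grip_width"]*1e3,1),"g",round(s["grasp_force"],1),"F",np.round(s["ft_force"],1))
C=np.array([.577,.2457,.052]); T=np.array([.446,-.3255,.052])
def gr(P,back): # tcp so that grasp point is `back` mm behind the can axis
    az=np.arctan2(P[1],P[0]); R=Rg(az); return P+R[:,2]*(19-back)/1e3,R
E
python3 - <<'E'
from h import *
st()
p,R=gr(C,120); print(p); go("pre+80z",p+[0,0,.08],R)
E
```

```text
t 3.2 tcp [ 0.1289 -0.4831  0.2313] j [-1.31  0.24  0.    1.34  0.    1.57] w 85.2 g 0.0 F [ 0.1 -0.3 -0.7]
[0.49652384 0.21143138 0.1025    ]
pre+80z before turn, tool shift [ 534.3 -576.2   48.8] | after turn [-262.9  495.   552.9] | rotvec [ 1.508 -0.107  2.613] rows 16.3 world d [367.6 694.5 -48.8]
```

```bash
python3 -m creep '[[[0,0,0],[0,0,-0.1745]],[[0,0,0],[0,0,-0.1745]],[[0,0,0],[0,0,-0.1745]],[[0,0,0],[0,0,-0.1745]],[[0,0,0],[0,0,-0.1745]],[[0,0,0],[0,0,-0.1745]],[[0,0,0],[0,0,-0.1745]],[[0,0,0],[0,0,-0.1745]],[[0,0,0],[0,0,-0.1745]]]' 85
python3 -m creep '[[[40,37,0],[0,0,0]],[[40,37,0],[0,0,0]],[[40,37,0],[0,0,0]],[[40,37,0],[0,0,0]],[[40,37,0],[0,0,0]],[[40,37,0],[0,0,0]],[[40,37,0],[0,0,0]],[[40,37,0],[0,0,0]],[[40,37,0],[0,0,0]],[[40,37,0],[0,0,0]],[[40,37,0],[0,0,0]],[[40,37,0],[0,0,0]]]'
python3 - <<'E'
from h import *
st()
p,R=gr(C,120); go("pre+80z",p+[0,0,.08],R)
E
```

```text
clock: 4.32
eef_pos: [0.1289, -0.4831, 0.2313]
tool_rot: [0.607, 0.795, 0.0, 0.0]
ft_force: [-0.5, -0.0, 0.4]
grip_width: 0.0851
grasp_force: 0.0
clock: 5.82
eef_pos: [0.435, 0.0969, 0.2315]
tool_rot: [0.609, 0.793, 0.0, 0.0]
ft_force: [0.4, -0.9, 0.4]
grip_width: 0.0851
grasp_force: 0.0
t 5.83 tcp [0.435  0.0969 0.2315] j [ 0.22  0.13 -0.13  1.31 -0.    1.53] w 85.1 g 0.0 F [ 0.4 -0.9  0.4]
pre+80z before turn, tool shift [94.8 88.9 49.1] | after turn [ -8.3  81.2 112.4] | rotvec [-0.887 -0.769 -1.537] rows 10.5 world d [ 61.5 114.5 -49. ]
```

```bash
python3 -m creep '[[[0,0,0],[-0.0806,-0.07,-0.1397]],[[0,0,0],[-0.0806,-0.07,-0.1397]],[[0,0,0],[-0.0806,-0.07,-0.1397]],[[0,0,0],[-0.0806,-0.07,-0.1397]],[[0,0,0],[-0.0806,-0.07,-0.1397]],[[0,0,0],[-0.0806,-0.07,-0.1397]],[[0,0,0],[-0.0806,-0.07,-0.1397]],[[0,0,0],[-0.0806,-0.07,-0.1397]],[[0,0,0],[-0.0806,-0.07,-0.1397]],[[0,0,0],[-0.0806,-0.07,-0.1397]],[[0,0,0],[-0.0806,-0.07,-0.1397]]]' 
python3 - <<'E'
from h import *
st()
p,R=gr(C,120); go("pre+80z",p+[0,0,.08],R)
E
```

```text
clock: 7.2
eef_pos: [0.4396, 0.0941, 0.2429]
tool_rot: [-0.178, 0.85, 0.1, 0.486]
ft_force: [0.5, 0.1, -0.5]
grip_width: 0.0851
grasp_force: 0.0
t 7.2 tcp [0.4396 0.0941 0.2429] j [-0.05 -0.4  -1.09 -0.11  0.39 -0.25] w 85.1 g 0.0 F [ 0.5  0.1 -0.5]
pre+80z before turn, tool shift [  1.5  85.  115.9] | after turn [  3.1  85.7 115.4] | rotvec [ 0.006 -0.009  0.006] rows 0.1 world d [ 56.9 117.4 -60.4]
```

```bash
python3 -m creep '[[[0,28,38],[0,0,0]],[[0,28,38],[0,0,0]],[[3,29,39],[0,0,0]],[[0,0,0],[0,0,0]]]' 
python3 - <<'E'
from h import *
st()
p,R=gr(C,120); go("pre",p,R);p,R=gr(C,0); go("grasp",p,R)
E
```

```text
clock: 7.7
eef_pos: [0.4986, 0.2123, 0.1808]
tool_rot: [-0.177, 0.855, 0.1, 0.478]
ft_force: [-0.1, -0.1, -0.3]
grip_width: 0.085
grasp_force: 0.0
t 7.7 tcp [0.4986 0.2123 0.1808] j [ 0.39  0.01 -1.07 -0.53  0.01 -0.01] w 85.0 g 0.0 F [-0.1 -0.1 -0.3]
pre before turn, tool shift [67.9 -0.2 39.1] | after turn [69.  -0.  37.2] | rotvec [ 0.008 -0.027  0.002] rows 0.2 world d [ -2.   -0.9 -78.3]
grasp before turn, tool shift [ 64.7  -1.1 159. ] | after turn [ 69.   -0.  157.2] | rotvec [ 0.008 -0.027  0.002] rows 0.2 world d [  93.6   39.8 -138.3]
```

```bash
python3 -m creep '[[[23,0,12.5],[0.008,-0.027,0]],[[23,0,12.5],[0,0,0]],[[23,0,12],[0,0,0]],[[0,0,0],[0,0,0]]]' 
python3 - <<'E'
from h import *
st()
p,R=gr(C,0); go("grasp",p,R)
c=vision.camera("top"); s=vision.camera("scene"); print(canfit([s,c],C[:2],(.02,.095)))
cv2.imwrite("pics/pre1.png",cv2.resize(s["image"][150:310,240:440],(800,640))[:600])
E
```

```text
clock: 8.2
eef_pos: [0.5236, 0.2198, 0.122]
tool_rot: [-0.173, 0.856, 0.096, 0.478]
ft_force: [0.4, 0.4, 0.2]
grip_width: 0.0846
grasp_force: 0.0
t 8.2 tcp [0.5236 0.2198 0.122 ] j [ 0.4   0.28 -1.09 -0.81 -0.   -0.  ] w 84.6 g 0.0 F [0.4 0.4 0.2]
grasp before turn, tool shift [ 28.1   3.4 106.1] | after turn [ 31.    2.9 105.3] | rotvec [-0.005 -0.028 -0.001] rows 0.2 world d [ 68.5  32.3 -79.5]
(array([0.57744798, 0.24604259]), 278, np.float64(0.0017155359274130715))
```

View pics/pre1.png

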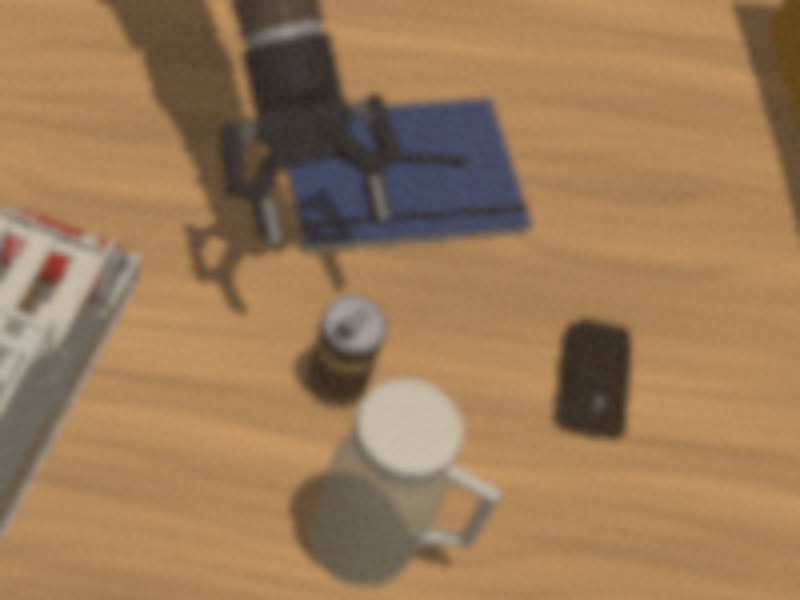

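```bash
sed -i 's/^C=.*/C=np.array([.577,.2458,.062]); T=np.array([.446,-.3255,.062])/' h.py
python3 -m creep '[[[4,1,20],[0,-0.028,0]],[[4,1,20],[0,0,0]],[[5,1,20],[0,0,0]],[[0,0,0],[0,0,0]]]'
python3 - <<'E'
from h import *
st()
p,R=gr(C,0); go("grasp",p,R)
E
```

```text
clock: 8.8
eef_pos: [0.5653, 0.241, 0.0828]
tool_rot: [-0.172, 0.848, 0.099, 0.492]
ft_force: [-0.2, -0.8, -0.1]
grip_width: 0.0849
grasp_force: 0.0
t 8.8 tcp [0.5653 0.241  0.0828] j [ 0.41  0.5  -1.02 -1.   -0.01  0.  ] w 84.9 g 0.0 F [-0.2 -0.8 -0.1]
grasp before turn, tool shift [11.9 -0.  40.3] | after turn [11.7 -0.2 40.3] | rotvec [-0.004  0.005 -0.001] rows 0.0 world d [ 26.8  11.2 -30.3]
```

```bash

python3 -m creep '[[[4,0,13.5],[0,0,0]],[[4,0,13.5],[0,0,0]],[[4,0,13.5],[0,0,0]],[[0,0,0],[0,0,0]]]'
python3 -m creep '[[[0,0,0],[0,0,0]],[[0,0,0],[0,0,0]],[[0,0,0],[0,0,0]],[[0,0,0],[0,0,0]],[[0,0,0],[0,0,0]],[[0,0,0],[0,0,0]]]' 40
python3 - <<'E'
from h import *
st()
p,R=gr(C,0); go("grasp",p,R)
E
```

```text
clock: 9.3
eef_pos: [0.5917, 0.2521, 0.0515]
tool_rot: [-0.172, 0.848, 0.099, 0.492]
ft_force: [-0.5, 0.9, 0.5]
grip_width: 0.0848
grasp_force: 0.0
clock: 10.05
eef_pos: [0.5914, 0.2521, 0.0516]
tool_rot: [-0.172, 0.848, 0.099, 0.492]
ft_force: [-4.5, -1.1, 5.6]
grip_width: 0.0515
grasp_force: 62.5
t 10.05 tcp [0.5914 0.2521 0.0516] j [ 0.41  0.61 -0.96 -1.05 -0.01  0.  ] w 51.5 g 62.5 F [-4.5 -1.1  5.6]
grasp before turn, tool shift [-1.1 -0.1  0.2] | after turn [-1.1 -0.1  0.2] | rotvec [-0.004  0.004 -0.   ] rows 0.0 world d [0.7 0.2 0.9]
```

```bash

python3 -m creep '[[[-13,0,-7.5],[0,0,0]],[[-43,0,-25],[0,0,0]],[[-43,0,-25],[0,0,0]],[[-43,0,-25],[0,0,0]],[[-43,0,-25],[0,0,0]],[[-30,0,-17],[0,0,0]],[[0,0,0],[0,0,0]]]'
python3 - <<'E'
from h import *
st()
go("hover",dw(-62,-10,290)+Rp[:,2]*.019,Rp)
E
```

```text
clock: 10.92
eef_pos: [0.5911, 0.2525, 0.3035]
tool_rot: [-0.172, 0.847, 0.099, 0.494]
ft_force: [-0.5, 0.7, -2.0]
grip_width: 0.0511
grasp_force: 63.0
t 10.93 tcp [0.5911 0.2525 0.3035] j [ 0.41 -0.05 -0.7  -0.14 -0.01  0.  ] w 51.1 g 63.0 F [-0.5  0.7 -2. ]
hover before turn, tool shift [  76.  -262.9  -72.6] | after turn [-245.4   92.3 -107. ] | rotvec [0.633 0.799 2.326] rows 13.7 world d [   9.5 -281.4  -30. ]
```

```bash

python3 -m creep '[[[0,0,0],[0.045,0.057,0.166]],[[0,0,0],[0.045,0.057,0.166]],[[0,0,0],[0.045,0.057,0.166]],[[0,0,0],[0.045,0.057,0.166]],[[0,0,0],[0.045,0.057,0.166]],[[0,0,0],[0.045,0.057,0.166]],[[0,0,0],[0.045,0.057,0.166]],[[0,0,0],[0.045,0.057,0.166]],[[0,0,0],[0.045,0.057,0.166]],[[0,0,0],[0.045,0.057,0.166]],[[0,0,0],[0.045,0.057,0.166]],[[0,0,0],[0.045,0.057,0.166]]]'
python3 -m creep '[[[0,0,0],[0.045,0.057,0.166]],[[0,0,0],[0.045,0.057,0.166]],[[0,0,0],[0,0,0]]]'
python3 - <<'E'
from h import *
st()
go("hover",dw(-62,-10,290)+Rp[:,2]*.019,Rp)
E
```

```text
clock: 12.42
eef_pos: [0.5893, 0.2518, 0.2948]
tool_rot: [0.691, 0.691, 0.207, -0.053]
ft_force: [0.2, 0.1, -3.2]
grip_width: 0.0517
grasp_force: 62.9
clock: 12.8
eef_pos: [0.5898, 0.2505, 0.2942]
tool_rot: [0.779, 0.573, 0.203, -0.155]
ft_force: [0.5, 0.5, -2.4]
grip_width: 0.0515
grasp_force: 63.0
t 12.8 tcp [0.5898 0.2505 0.2942] j [0.19 0.3  0.13 1.15 0.45 2.12] w 51.5 g 63.0 F [ 0.5  0.5 -2.4]
hover before turn, tool shift [-239.3   92.9 -112.7] | after turn [-238.7   92.9 -113.9] | rotvec [-0.007  0.008 -0.003] rows 0.1 world d [  10.9 -279.4  -20.7]
```

```bash

python3 -m creep '[[[-40,15.5,-19],[-0.007,0.008,-0.003]],[[-40,15.5,-19],[0,0,0]],[[-40,15.5,-19],[0,0,0]],[[-40,15.5,-19],[0,0,0]],[[-40,15.5,-19],[0,0,0]],[[-39,15.5,-19],[0,0,0]],[[0,0,0],[0,0,0]],[[0,0,0],[0,0,0]]]'
python3 - <<'E'
from h import *
np.set_printoptions(precision=1,suppress=True)
st()
go("down 40",dw(-62,-10,200)+Rp[:,2]*.019,Rp)
s=vision.camera("scene");t=vision.camera("top")
for n,c in(("s",s),("t",t)):
    P,col,uv=cloud(c); D=P-[*DX,0]; D=np.stack([D@Xd,D@Yd,D[:,2]],1)*1e3
    m=(np.abs(D[:,0]+62)<45)&(np.abs(D[:,1])<75)&(D[:,2]>255)&(D[:,2]<325)&(D[:,1]>12)
    q=D[m]; print(n,m.sum(),np.percentile(q,[1,50,99],axis=0))
im=np.hstack([cv2.resize(s["image"][130:290,170:350],(400,356)),cv2.resize(t["image"][100:260,170:350],(400,356))]); cv2.imwrite("pics/hov.png",im)
E
```

```text
clock: 13.8
eef_pos: [0.6011, -0.027, 0.2768]
tool_rot: [0.776, 0.574, 0.211, -0.154]
ft_force: [-0.4, -0.1, -2.2]
grip_width: 0.0514
grasp_force: 63.5
t 13.8 tcp [ 0.6 -0.   0.3] j [-0.3  0.4  0.2  1.4  0.5  1.6] w 51.4 g 63.5 F [-0.4 -0.1 -2.2]
down 40 before turn, tool shift [-48.6  -0.3  79.6] | after turn [-48.3   0.1  79.8] | rotvec [ 0. -0.  0.] rows 0.0 world d [ -0.5  -1.8 -93.3]
s 325 [[-83.4  12.7 269.1]
 [-52.   36.9 309.7]
 [-35.5  52.7 318.9]]
t 390 [[-89.8  12.3 292.5]
 [-66.7  32.8 313.6]
 [-38.1  53.7 319.6]]
```

View pics/hov.png

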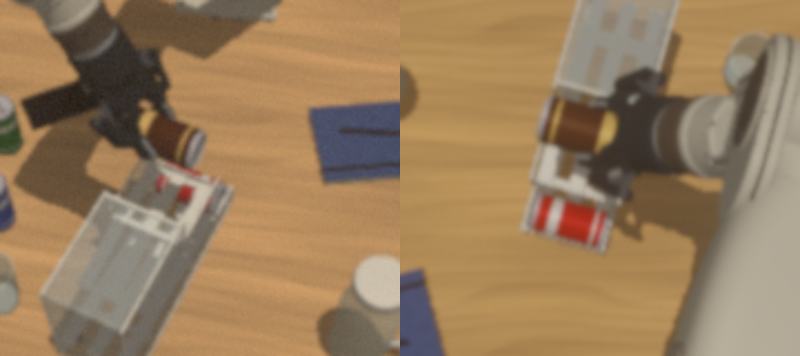

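```bash

python3 -m creep '[[[-16,0,26],[0,0,0]],[[-16,0,27],[0,0,0]],[[-16,0,27],[0,0,0]],[[0,0,0],[0,0,0]],[[0,0,0],[0,0,0]]]'
python3 - <<'E'
from h import *
np.set_printoptions(precision=1,suppress=True)
st()
go("down",dw(-62,-10,161)+Rp[:,2]*.019,Rp)
s=vision.camera("scene");t=vision.camera("top")
for n,c in(("s",s),("t",t)):
    P,col,uv=cloud(c); D=P-[*DX,0]; D=np.stack([D@Xd,D@Yd,D[:,2]],1)*1e3
    q=D[(np.abs(D[:,0]+62)<30)&(np.abs(D[:,1])<75)&(D[:,2]>185)&(D[:,2]<235)&(D[:,1]>12)]; print(n,len(q),np.percentile(q,[1,50,99],axis=0))
    for a in(1,-1):
        q=D[(np.abs(D[:,2]-150)<8)&(D[:,0]>-118)&(D[:,0]<-8)&(np.abs(a*D[:,1]-57)<10)]; print(" panel",a,len(q),q.mean(0))
im=np.hstack([cv2.resize(s["image"][150:270,190:310],(400,400),interpolation=2),cv2.resize(t["image"][120:240,200:320],(400,400),interpolation=2)]); cv2.imwrite("pics/low.png",im)
E
```

```text
clock: 14.52
eef_pos: [0.6023, -0.0279, 0.1862]
tool_rot: [0.776, 0.575, 0.212, -0.153]
ft_force: [0.5, -0.2, -2.0]
grip_width: 0.0516
grasp_force: 63.4
t 14.53 tcp [ 0.6 -0.   0.2] j [-0.3  0.5  0.1  1.2  0.5  1.6] w 51.6 g 63.4 F [ 0.5 -0.2 -2. ]
down before turn, tool shift [-22.2  -1.6  35.3] | after turn [-22.   -1.3  35.4] | rotvec [ 0. -0.  0.] rows 0.1 world d [ -1.6  -0.9 -41.7]
s 269 [[-83.8  12.5 186.9]
 [-51.2  35.7 220. ]
 [-34.9  52.3 228.9]]
 panel 1 58 [-62.1  58.1 149.7]
 panel -1 8 [-39.1 -56.7 150.6]
t 309 [[-87.9  12.7 202.5]
 [-65.   32.6 223.4]
 [-36.6  52.9 229.6]]
 panel 1 45 [-67.5  58.5 151. ]
 panel -1 0 [nan nan nan]<stdin>:10: RuntimeWarning: Mean of empty slice.
  ret = um.true_divide(
```

View pics/low.png

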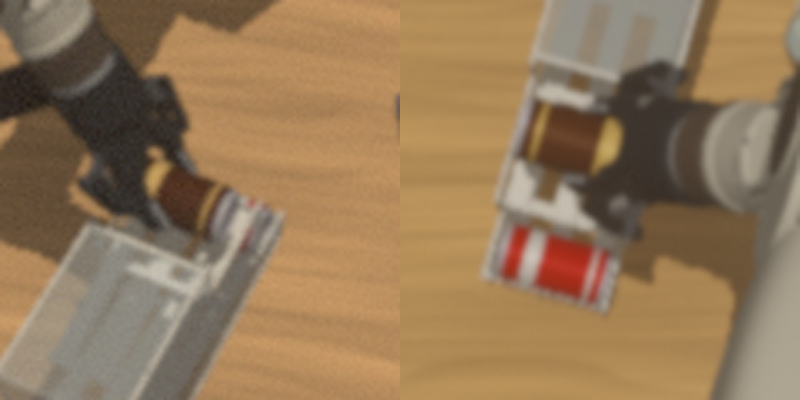

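```bash

python3 -m creep '[[[-6,-3.5,10],[0,0,0]],[[-6,-3.5,10],[0,0,0]],[[-5,0,8],[0,0,0]],[[-3,0,4.5],[0,0,0]],[[0,0,0],[0,0,0]],[[0,0,0],[0,0,0]]]'
python3 - <<'E'
from h import *
np.set_printoptions(precision=1,suppress=True)
st()
go("down",dw(-68,-10,159)+Rp[:,2]*.019,Rp)
E
```

```text
clock: 15.38
eef_pos: [0.5952, -0.0277, 0.1468]
tool_rot: [0.776, 0.574, 0.212, -0.153]
ft_force: [0.6, 0.2, -1.4]
grip_width: 0.0515
grasp_force: 63.4
t 15.38 tcp [ 0.6 -0.   0.1] j [-0.3  0.5 -0.   1.1  0.5  1.6] w 51.5 g 63.4 F [ 0.6  0.2 -1.4]
down before turn, tool shift [-1.8 -0.5  3.9] | after turn [-1.7 -0.4  3.9] | rotvec [ 0. -0.  0.] rows 0.0 world d [-0.3  0.6 -4.3]
```

```bash

python3 -m creep '[[[-0.5,0,1],[0,0,0]],[[-0.5,0,1],[0,0,0]],[[0,0,0],[0,0,0]]]' | grep -E "eef|ft"
python3 -m creep '[[[-0.5,0,1],[0,0,0]],[[-0.5,0,1],[0,0,0]],[[0,0,0],[0,0,0]]]' | grep -E "eef|ft"
```

```text
eef_pos: [0.5951, -0.0275, 0.1447]
ft_force: [0.0, -0.7, -0.4]
eef_pos: [0.5952, -0.0273, 0.1445]
ft_force: [-4.9, -1.6, 10.6]
```

```bash

python3 -m creep '[[[0,0,-0.8],[0,0,0]],[[0,0,0],[0,0,0]],[[0,0,0],[0,0,0]],[[0,0,0],[0,0,0]]]' 61
python3 -m creep '[[[0,0,-5],[0,0,0]],[[0,0,-10],[0,0,0]],[[0,0,-15],[0,0,0]],[[0,0,-30],[0,0,0]],[[0,0,-40],[0,0,0]],[[0,0,-40],[0,0,0]],[[0,0,0],[0,0,0]]]'
python3 - <<'E'
from h import *
np.set_printoptions(precision=1,suppress=True)
st()
s=vision.camera("scene");t=vision.camera("top")
P,col,uv=cloud(t); D=P-[*DX,0]; D=np.stack([D@Xd,D@Yd,D[:,2]],1)*1e3
q=D[(D[:,0]>-125)&(D[:,0]<-10)&(np.abs(D[:,1])<54)&(D[:,2]>165)&(D[:,2]<195)]; print(len(q),np.percentile(q,[1,50,99],axis=0))
go("push up",dw(-150,0,230),Rq)
cv2.imwrite("pics/rel.png",np.hstack([cv2.resize(s["image"][150:270,190:310],(400,400),interpolation=2),cv2.resize(t["image"][120:240,200:320],(400,400),interpolation=2)]))
E
```

```text
clock: 16.62
eef_pos: [0.5947, -0.0276, 0.1425]
tool_rot: [0.776, 0.574, 0.212, -0.153]
ft_force: [0.1, -0.4, -0.3]
grip_width: 0.0613
grasp_force: 0.0
clock: 17.5
eef_pos: [0.5748, -0.0973, 0.2678]
tool_rot: [0.776, 0.574, 0.214, -0.15]
ft_force: [0.3, 0.2, 0.2]
grip_width: 0.061
grasp_force: 0.0
t 17.5 tcp [ 0.6 -0.1  0.3] j [-0.4  0.4  0.2  1.5  0.5  1.4] w 61.0 g 0.0 F [0.3 0.2 0.2]
683 [[-124.   -51.1  166.1]
 [-100.8   -0.5  179.6]
 [ -74.8   50.4  185.7]]
push up before turn, tool shift [ 45.4 -82.   65.4] | after turn [81.8 72.2 34.2] | rotvec [ 0.4 -0.4 -1.5] rows 8.9 world d [-56.8  93.2 -34.2]
```

View pics/rel.png

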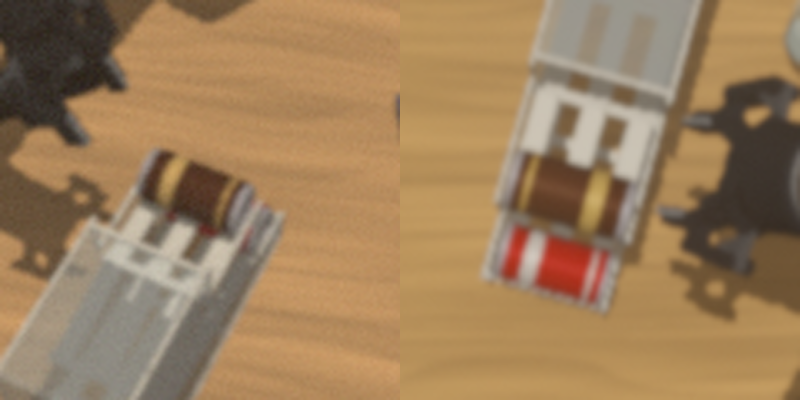

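Coffee is lying on the shelf near the lip, at about (575,190) in the right half. Next is a proper axis fit.

```bash
cat >> h.py <<'E'
def disp(c):
    P,col,uv=cloud(c); D=P-[*DX,0]; return np.stack([D@Xd,D@Yd,D[:,2]],1)*1e3,col
def axfit(D,g):
    m=(np.hypot(D[:,0]-g[0],D[:,2]-g[1])<36)&(np.abs(D[:,1])<48)&(D[:,2]>g[1]); q=D[m]
    r=least_squares(lambda x:np.hypot(q[:,0]-x[0]-x[2]*q[:,1],q[:,2]-x[1])-26.5,[*g,0],loss="soft_l1",f_scale=2)
    return np.round(r.x,3),len(q)
E
python3 - <<'E'
from h import *
for n in("scene","top"):
    D,_=disp(vision.camera(n)); print(n,"coffee",axfit(D,(-95,158)),"red",axfit(D,(-153,42)))
E
```

```text
scene coffee (array([-9.79300e+01,  1.57232e+02,  1.00000e-03]), 465) red (array([-1.43905e+02,  6.62020e+01,  1.00000e-02]), 23)
top coffee (array([-9.71860e+01,  1.56784e+02, -5.00000e-03]), 666) red (array([-1.54836e+02,  4.18600e+01, -8.00000e-03]), 546)
```

```bash
python3 - <<'E'
from h import *
np.set_printoptions(precision=4,suppress=True)
s=bot.get_obs();R0=Ro.from_quat(s["tool_rot"]).as_matrix();print(Ro.from_matrix(R0.T@Rq).as_rotvec()/9)
E
```

```text
[ 0.0463 -0.0458 -0.1699]
```

```bash

python3 -m creep '[[[0,0,-10],[0.0463,-0.0458,-0.17]],[[0,0,0],[0.0463,-0.0458,-0.17]],[[0,0,0],[0.0463,-0.0458,-0.17]],[[0,0,0],[0.0463,-0.0458,-0.17]],[[0,0,0],[0.0463,-0.0458,-0.17]],[[0,0,0],[0.0463,-0.0458,-0.17]],[[0,0,0],[0.0463,-0.0458,-0.17]],[[0,0,0],[0.0463,-0.0458,-0.17]],[[0,0,0],[0.0463,-0.0458,-0.17]],[[0,0,0],[0,0,0]]]' 50
python3 - <<'E'
from h import *
st()
go("push up",dw(-152,0,260),Rq)
E
```

```text
clock: 18.95
eef_pos: [0.5711, -0.098, 0.2715]
tool_rot: [0.149, 0.989, 0.0, 0.0]
ft_force: [-0.5, 0.6, 0.4]
grip_width: 0.05
grasp_force: 0.0
t 18.95 tcp [ 0.5711 -0.098   0.2715] j [-0.17  0.39  0.32  1.5   0.    0.13] w 50.0 g 0.0 F [-0.5  0.6  0.4]
push up before turn, tool shift [82.1 75.4 11.5] | after turn [82.2 75.3 11.5] | rotvec [0.    0.    0.001] rows 0.0 world d [-56.3  96.2 -11.5]
```

```bash

python3 -m creep '[[[41,37.7,6],[0,0,0]],[[41,37.7,6],[0,0,0]],[[0,0,0],[0,0,0]],[[0,0,40],[0,0,0]],[[0,0,40],[0,0,0]],[[0,0,29],[0,0,0]],[[0,0,0],[0,0,0]],[[0,0,0],[0,0,0]]]'
python3 - <<'E'
from h import *
st()
go("start",dw(-152,0,150),Rq); go("end",dw(-42,0,150),Rq)
E
```

```text
clock: 19.95
eef_pos: [0.5171, -0.0042, 0.152]
tool_rot: [0.15, 0.989, -0.0, 0.002]
ft_force: [-0.2, 0.8, 0.9]
grip_width: 0.05
grasp_force: 0.0
t 19.95 tcp [ 0.5171 -0.0042  0.152 ] j [-0.01  0.32 -0.1   1.15 -0.    0.29] w 50.0 g 0.0 F [-0.2  0.8  0.9]
start before turn, tool shift [3.  1.6 2. ] | after turn [2.9 1.6 2. ] | rotvec [ 0.     0.004 -0.001] rows 0.0 world d [-2.3  2.4 -2. ]
end before turn, tool shift [-107.     1.7    2.4] | after turn [-107.1    1.6    2. ] | rotvec [ 0.     0.004 -0.001] rows 0.0 world d [102.8 -30.1  -2. ]
```

```bash

python3 -m creep '[[[-8,0.8,1],[0,0,0]],[[-8,0.8,1],[0,0,0]],[[-8,0,0],[0,0,0]],[[-8,0,0],[0,0,0]],[[-8,0,0],[0,0,0]],[[-8,0,0],[0,0,0]],[[-8,0,0],[0,0,0]],[[-8,0,0],[0,0,0]],[[-8,0,0],[0,0,0]]]'
python3 - <<'E'
from h import *
st(); go("end",dw(-42,0,150),Rq)
for n in("scene","top"):
    D,_=disp(vision.camera(n)); print(n,"coffee",axfit(D,(-40,159)))
E
```

```text
clock: 21.08
eef_pos: [0.5858, -0.0235, 0.1493]
tool_rot: [0.149, 0.989, -0.0, 0.001]
ft_force: [-0.8, 0.1, 0.3]
grip_width: 0.0501
grasp_force: 0.2
t 21.07 tcp [ 0.5858 -0.0235  0.1493] j [-0.04  0.45  0.09  1.21 -0.    0.26] w 50.1 g 0.2 F [-0.8  0.1  0.3]
end before turn, tool shift [-35.8  -0.2  -0.7] | after turn [-35.8  -0.2  -0.7] | rotvec [-0.     0.002  0.001] rows 0.0 world d [ 34.1 -10.8   0.7]
scene coffee (array([-42.244, 159.967,  -0.   ]), 412)
top coffee (array([-40., 159.,   0.]), 0)
```

```bash

python3 -m creep '[[[-6,0,0],[0,0,0]],[[-6,0,0],[0,0,0]],[[-6,0,0],[0,0,0]],[[-6,0,0],[0,0,0]],[[-5,0,0],[0,0,0]],[[-4,0,0],[0,0,0]],[[0,0,0],[0,0,0]]]'
python3 - <<'E'
from h import *
st(); go("end",dw(-42,0,150),Rq)
s=vision.camera("scene");D,col=disp(s)
m=(col[:,2]<90)&(np.abs(D[:,1])<50)&(D[:,0]>-40)&(D[:,0]<170)&(D[:,2]>20); print(m.sum(),np.median(D[m],0) if m.any() else "",axfit(D,(-12,161)))
print([ (x["position"],x["score"]) for x in vision.place_of(s,"coffee_mid")])
E
```

```text
clock: 22.05
eef_pos: [0.6171, -0.0332, 0.1492]
tool_rot: [0.149, 0.989, -0.0, 0.001]
ft_force: [-0.2, 0.2, 0.5]
grip_width: 0.05
grasp_force: 0.0
t 22.05 tcp [ 0.6171 -0.0332  0.1492] j [-0.05  0.52  0.19  1.25 -0.    0.25] w 50.0 g 0.0 F [-0.2  0.2  0.5]
end before turn, tool shift [-3.  -0.2 -0.8] | after turn [-3.  -0.2 -0.8] | rotvec [-0.     0.003  0.001] rows 0.0 world d [ 2.8 -1.1  0.8]
1039 [-14.13127536  14.61511699 338.33182633] (array([-1.22650e+01,  1.72956e+02, -1.70000e-02]), 41)
[]
```

```bash

python3 -m creep '[[[20,0,0],[0,0,0]],[[40,0,-5],[0,0,0]],[[30,0,-30],[0,0,0]],[[0,0,-50],[0,0,0]],[[0,0,-50],[0,0,0]],[[50,0,0],[0,0,0]],[[50,0,0],[0,0,0]],[[0,0,0],[0,0,0]]]' 85
python3 - <<'E'
from h import *
st()
s=vision.camera("scene");t=vision.camera("top")
for n,c in(("s",s),("t",t)):
  for q in("coffee_mid","oldcan"): print(n,q,[(np.round(x["position"]).tolist(),x["score"]) for x in vision.place_of(c,q)], np.round(proj(c,dw(-101,0,50)if q[0]=="c" else dw(-153,0,42))))
cv2.imwrite("pics/in1.png",np.hstack([cv2.resize(s["image"][150:290,180:320],(400,400),interpolation=2),cv2.resize(t["image"][90:230,200:340],(400,400),interpolation=2)]))
E
```

```text
clock: 23.15
eef_pos: [0.4316, 0.0236, 0.2842]
tool_rot: [0.148, 0.989, -0.0, 0.001]
ft_force: [0.4, 0.6, -0.4]
grip_width: 0.0847
grasp_force: 0.0
t 23.15 tcp [0.4316 0.0236 0.2842] j [ 0.06  0.09 -0.04  1.44 -0.    0.35] w 84.7 g 0.0 F [ 0.4  0.6 -0.4]
s coffee_mid [([246.0, 224.0], 0.64)] [249. 225.]
s oldcan [([256.0, 214.0], 0.63)] [256. 215.]
t coffee_mid [([249.0, 181.0], 0.56)] [250. 182.]
t oldcan [([245.0, 202.0], 0.79)] [245. 198.]
```

View pics/in1.png

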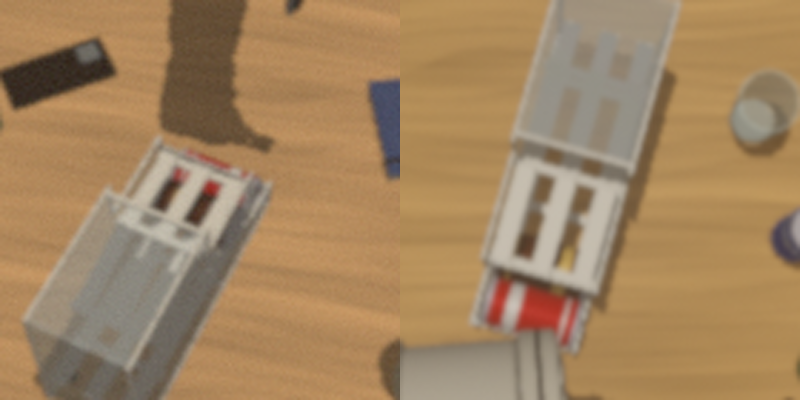

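Coffee is resting behind the red can: brown and cream show through the slats at about (530,240) and (570,250). For the tea can, which is closer in, I'll use a steeper 45° approach because of the joint-3 limit.

```bash
sed -i 's/np.radians(30)/np.radians(45)/; s/^C=.*/T=np.array([.4455,-.3258,.067])/' h.py
python3 - <<'E'
from h import *
np.set_printoptions(precision=4,suppress=True)
t=vision.camera("top");s=vision.camera("scene"); print(canfit([s,t],T[:2],(.02,.095)))
p,R=gr(T,110); print(p); go("pre+50",p+[0,0,.05],R)
s=bot.get_obs();R0=Ro.from_quat(s["tool_rot"]).as_matrix();w=Ro.from_matrix(R0.T@R).as_rotvec();print(w,w/6)
E
```

```text
(array([ 0.4449, -0.3267]), 281, np.float64(0.0019392463796307085))
[ 0.3936 -0.2878  0.1313]
pre+50 before turn, tool shift [ -51.3 -309.2  102.4] | after turn [ -33.3 -275.6  177.9] | rotvec [ 0.13  -0.776  0.314] rows 4.6 world d [ -42.1 -310.6 -102.2]
[ 0.1303 -0.7759  0.3143] [ 0.0217 -0.1293  0.0524]
```

```bash

python3 -m creep '[[[-7,-51.5,0],[0,0,0]],[[-7,-51.5,0],[0,0,0]],[[-7,-51.5,0],[0,0,0]],[[-7,-51.5,0],[0,0,0]],[[-7,-51.5,0],[0,0,0]],[[-7,-51.5,0],[0,0,0]],[[0,0,0],[0.0217,-0.1293,0.0524]],[[0,0,0],[0.0217,-0.1293,0.0524]],[[0,0,0],[0.0217,-0.1293,0.0524]],[[0,0,0],[0.0217,-0.1293,0.0524]],[[0,0,0],[0.0217,-0.1293,0.0524]],[[0,0,0],[0.0217,-0.1293,0.0524]]]'
python3 - <<'E'
from h import *
st(); p,R=gr(T,110); go("pre+50",p+[0,0,.05],R);p,R=gr(T,0); go("grasp",p,R)
E
```

```text
clock: 25.05
eef_pos: [0.3838, -0.2851, 0.2846]
tool_rot: [0.288, 0.877, -0.119, 0.366]
ft_force: [0.6, 0.2, -1.1]
grip_width: 0.0852
grasp_force: 0.0
t 25.05 tcp [ 0.3838 -0.2851  0.2846] j [-0.64 -0.37 -0.73  0.42  0.01 -0.01] w 85.2 g 0.0 F [ 0.6  0.2 -1.1]
pre+50 before turn, tool shift [66.7  3.4 79.4] | after turn [66.3  3.5 79.7] | rotvec [-0.001  0.005 -0.002] rows 0.0 world d [   9.7   -2.7 -103.2]
grasp before turn, tool shift [102.7   3.4 224.5] | after turn [101.6   3.5 225. ] | rotvec [-0.001  0.005 -0.002] rows 0.0 world d [  72.5  -48.6 -231. ]
```

```bash

python3 -m creep '[[[34,1.7,40],[0,0.005,0]],[[34,1.7,40],[0,0,0]],[[0,0,0],[0,0,0]],[[9,0,30],[0,0,0]],[[9,0,30],[0,0,0]],[[9,0,30],[0,0,0]],[[0,0,0],[0,0,0]]]'
python3 - <<'E'
from h import *
st(); p,R=gr(T,0); go("grasp",p,R)
E
```

```text
clock: 25.92
eef_pos: [0.4294, -0.3137, 0.0958]
tool_rot: [0.287, 0.879, -0.118, 0.361]
ft_force: [0.1, 0.8, 1.1]
grip_width: 0.0849
grasp_force: 0.0
t 25.93 tcp [ 0.4294 -0.3137  0.0958] j [-0.63  0.13 -0.97 -0.31  0.    0.  ] w 84.9 g 0.0 F [0.1 0.8 1.1]
grasp before turn, tool shift [ 5.7 -0.3 53.6] | after turn [ 6.1 -0.2 53.6] | rotvec [ 0.    -0.007 -0.   ] rows 0.0 world d [ 27.  -20.  -42.2]
```

```bash

python3 -m creep '[[[1.5,0,13.5],[0,-0.007,0]],[[1.5,0,13.5],[0,0,0]],[[1.5,0,13.5],[0,0,0]],[[1.5,0,13],[0,0,0]],[[0,0,0],[0,0,0]]]'
python3 -m creep '[[[0,0,0],[0,0,0]],[[0,0,0],[0,0,0]],[[0,0,0],[0,0,0]],[[0,0,0],[0,0,0]],[[0,0,0],[0,0,0]],[[0,0,0],[0,0,0]]]' 40
python3 - <<'E'
from h import *
st(); p,R=gr(T,0); go("grasp",p,R)
E
```

```text
clock: 26.55
eef_pos: [0.457, -0.3338, 0.0566]
tool_rot: [0.287, 0.877, -0.119, 0.366]
ft_force: [-0.3, -0.6, -0.2]
grip_width: 0.085
grasp_force: 0.0
clock: 27.3
eef_pos: [0.4561, -0.3332, 0.056]
tool_rot: [0.287, 0.877, -0.12, 0.366]
ft_force: [-3.6, 1.1, 7.3]
grip_width: 0.0515
grasp_force: 62.8
t 27.3 tcp [ 0.4561 -0.3332  0.056 ] j [-0.63  0.31 -0.95 -0.48 -0.    0.  ] w 51.5 g 62.8 F [-3.6  1.1  7.3]
grasp before turn, tool shift [ 1.4 -0.3  2.1] | after turn [ 1.3 -0.3  2.1] | rotvec [ 0.     0.006 -0.   ] rows 0.0 world d [ 0.3 -0.5 -2.4]
```

```bash

python3 -m creep '[[[-10,0,-10],[0,0,0]],[[-35,0,-35],[0,0,0]],[[-35,0,-35],[0,0,0]],[[-35,0,-35],[0,0,0]],[[-35,0,-35],[0,0,0]],[[-25,0,-25],[0,0,0]],[[0,0,0],[0,0,0]]]'
python3 - <<'E'
from h import *
np.set_printoptions(precision=4,suppress=True)
st(); go("hover",dw(-69,-17.5,290)+Rp[:,2]*.019,Rp)
s=bot.get_obs();R0=Ro.from_quat(s["tool_rot"]).as_matrix();w=Ro.from_matrix(R0.T@Rp).as_rotvec();print(w,w/12,w/14)
E
```

```text
clock: 28.18
eef_pos: [0.4559, -0.3328, 0.3057]
tool_rot: [0.286, 0.877, -0.12, 0.368]
ft_force: [-0.2, -0.7, -1.6]
grip_width: 0.0516
grasp_force: 63.3
t 28.18 tcp [ 0.4559 -0.3328  0.3057] j [-0.63 -0.19 -0.56  0.4   0.    0.  ] w 51.6 g 63.3 F [-0.2 -0.7 -1.6]
hover before turn, tool shift [ 68.5 325.2 -27.8] | after turn [212.5  41.5 253.7] | rotvec [0.006 1.354 1.362] rows 10.4 world d [137.  302.6 -29.1]
[0.0062 1.3544 1.3619] [0.0005 0.1129 0.1135] [0.0004 0.0967 0.0973]
```

```bash

python3 -m creep '[[[0,0,0],[0,0.113,0.1135]],[[0,0,0],[0,0.113,0.1135]],[[0,0,0],[0,0.113,0.1135]],[[0,0,0],[0,0.113,0.1135]],[[0,0,0],[0,0.113,0.1135]],[[0,0,0],[0,0.113,0.1135]],[[0,0,0],[0,0.113,0.1135]],[[0,0,0],[0,0.113,0.1135]],[[0,0,0],[0,0.113,0.1135]],[[0,0,0],[0,0.113,0.1135]],[[0,0,0],[0,0.113,0.1135]],[[0,0,0],[0,0.113,0.1135]]]'
python3 - <<'E'
from h import *
st(); go("hover",dw(-69,-17.5,290)+Rp[:,2]*.019,Rp)
E
```

```text
clock: 29.68
eef_pos: [0.4548, -0.3323, 0.2987]
tool_rot: [0.743, 0.545, 0.31, -0.233]
ft_force: [-0.6, -0.0, -3.0]
grip_width: 0.0518
grasp_force: 63.4
t 29.68 tcp [ 0.4548 -0.3323  0.2987] j [-0.94  0.73  0.68  2.08  0.61  0.76] w 51.8 g 63.4 F [-0.6 -0.  -3. ]
hover before turn, tool shift [214.7  42.2 250.9] | after turn [217.3  42.7 248.6] | rotvec [-0.005 -0.012 -0.008] rows 0.1 world d [138.1 302.1 -22.2]
```

```bash

python3 -m creep '[[[36,7,42],[-0.005,-0.012,-0.008]],[[36,7,41.5],[0,0,0]],[[36,7,41.5],[0,0,0]],[[36,7,41.5],[0,0,0]],[[36,7,41],[0,0,0]],[[36,7,41],[0,0,0]],[[0,0,0],[0,0,0]],[[0,0,0],[0,0,0]]]'
python3 - <<'E'
from h import *
np.set_printoptions(precision=1,suppress=True)
st(); go("z200",dw(-69,-17.5,200)+Rp[:,2]*.019,Rp)
for n in("scene","top"):
    D,_=disp(vision.camera(n)); q=D[(np.abs(D[:,0]+69)<30)&(np.abs(D[:,1])<75)&(D[:,2]>270)&(D[:,2]<330)&(D[:,1]>12)]; print(n,len(q),np.percentile(q,[1,50,99],axis=0))
E
```

```text
clock: 30.68
eef_pos: [0.5907, -0.0302, 0.2753]
tool_rot: [0.743, 0.551, 0.306, -0.225]
ft_force: [0.0, -0.3, -2.8]
grip_width: 0.0514
grasp_force: 63.5
t 30.68 tcp [ 0.6 -0.   0.3] j [-0.4  0.4  0.2  1.4  0.8  1.4] w 51.4 g 63.5 F [ 0.  -0.3 -2.8]
z200 before turn, tool shift [-61.9   1.9  63.7] | after turn [-62.3   2.1  63.3] | rotvec [-0.  0.  0.] rows 0.0 world d [  2.2   0.  -88.8]
scene 299 [[-94.5  12.5 270.6]
 [-60.8  35.3 305.8]
 [-45.3  51.1 315.3]]
top 358 [[-98.1  12.5 289.4]
 [-75.2  31.5 309.3]
 [-46.8  51.2 315.1]]
```

```bash

python3 -m creep '[[[-20,0.7,21],[0,0,0]],[[-21,0.7,21],[0,0,0]],[[-21,0.7,21],[0,0,0]],[[0,0,0],[0,0,0]],[[-9,0,9],[0,0,0]],[[-9,0,9],[0,0,0]],[[-7,0,7],[0,0,0]],[[0,0,0],[0,0,0]],[[0,0,0],[0,0,0]]]'
python3 - <<'E'
from h import *
np.set_printoptions(precision=1,suppress=True)
st(); go("z159",dw(-69,-17,159)+Rp[:,2]*.019,Rp)
for n in("scene","top"):
    D,_=disp(vision.camera(n)); q=D[(np.abs(D[:,0]+69)<30)&(np.abs(D[:,1])<54)&(D[:,2]>170)&(D[:,2]<330)&(D[:,1]>12)]; print(n,len(q),np.percentile(q,[1,50,99],axis=0))
E
```

```text
clock: 31.9
eef_pos: [0.5983, -0.0282, 0.1603]
tool_rot: [0.739, 0.553, 0.314, -0.222]
ft_force: [1.6, 11.8, 11.5]
grip_width: 0.0518
grasp_force: 64.0
t 31.9 tcp [ 0.6 -0.   0.2] j [-0.4  0.5 -0.   1.1  0.8  1.4] w 51.8 g 64.0 F [ 1.6 11.8 11.5]
z159 before turn, tool shift [-12.5  -4.9   8.2] | after turn [-12.6  -4.6   8.3] | rotvec [ 0. -0.  0.] rows 0.1 world d [ -5.3  -1.5 -14.8]
scene 222 [[-87.1  13.2 170.3]
 [-56.3  35.  193.6]
 [-39.4  53.3 201.9]]
top 301 [[-92.5  12.4 174.2]
 [-69.2  32.9 194.4]
 [-41.2  53.6 200.7]]
```

Contact at axis height 174 with force along tool +x. The most likely cause is the rear knuckle touching the tall side panel's front corner. I'll lift, move forward 10 mm, and look.

```bash

python3 -m creep '[[[12,0,-12],[0,0,0]],[[0,-6,0],[0,0,0]],[[0,-5,0],[0,0,0]],[[0,0,0],[0,0,0]],[[0,0,0],[0,0,0]]]'
python3 - <<'E'
from h import *
np.set_printoptions(precision=1,suppress=True)
st(); go("z175",dw(-76,-17,175)+Rp[:,2]*.019,Rp)
s=vision.camera("scene");t=vision.camera("top")
for n,c in(("s",s),("t",t)):
    D,_=disp(c); q=D[(np.abs(D[:,0]+75)<30)&(np.abs(D[:,1])<54)&(D[:,2]>170)&(D[:,2]<230)&(D[:,1]>5)]; print(n,len(q),np.percentile(q,[1,50,99],axis=0))
    top=[(y,np.percentile(q[np.abs(q[:,1]-y)<5,2],95)) for y in(10,20,30,40)]; print(top)
cv2.imwrite("pics/low2.png",np.hstack([cv2.resize(s["image"][140:260,180:300],(400,400),interpolation=2),cv2.resize(t["image"][110:230,220:340],(400,400),interpolation=2)]))
E
```

```text
clock: 32.62
eef_pos: [0.5836, -0.0285, 0.1704]
tool_rot: [0.743, 0.55, 0.307, -0.224]
ft_force: [0.1, 0.5, -1.9]
grip_width: 0.0516
grasp_force: 64.0
t 32.62 tcp [ 0.6 -0.   0.2] j [-0.4  0.5 -0.   1.2  0.8  1.4] w 51.6 g 64.0 F [ 0.1  0.5 -1.9]
z175 before turn, tool shift [-5.1  2.3  7.4] | after turn [-5.1  2.3  7.4] | rotvec [0. 0. 0.] rows 0.0 world d [ 2.7  0.9 -8.8]
s 276 [[-100.2    5.9  173.3]
 [ -68.2   30.9  201.6]
 [ -52.1   50.9  210.3]]
[(10, np.float64(208.56920372853534)), (20, np.float64(209.2856528289338)), (30, np.float64(209.25406042094886)), (40, np.float64(209.2463821465205))]
t 329 [[-104.6    5.7  188.3]
 [ -81.5   28.4  204.1]
 [ -54.4   51.4  211. ]]
[(10, np.float64(208.57695749223402)), (20, np.float64(210.29313128156068)), (30, np.float64(209.1572507987753)), (40, np.float64(208.62276902635895))]
```

View pics/low2.png

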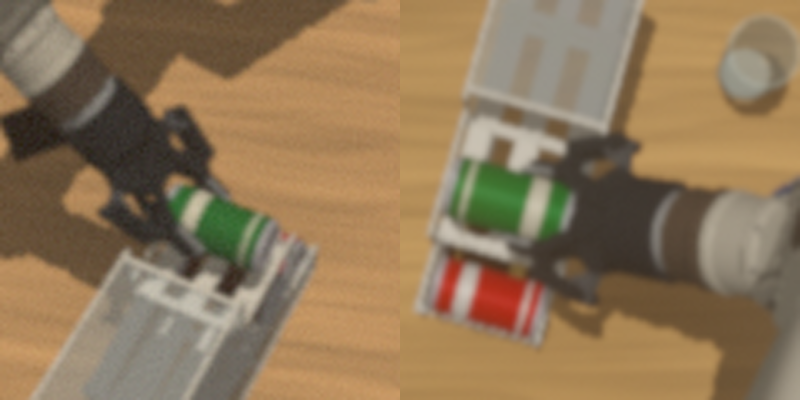

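The can is level and clear. The rear knuckle (about (600,150)) was next to the tall panel corner and is now clear of it. I'll lower carefully.

```bash

python3 -m creep '[[[-3,1,4.5],[0,0,0]],[[-4,0,5],[0,0,0]],[[0,0,0],[0,0,0]]]' | grep -E "eef|ft"
python3 -m creep '[[[-3,0,3],[0,0,0]],[[-2,0,2],[0,0,0]],[[0,0,0],[0,0,0]]]' | grep -E "eef|ft"
python3 - <<'E'
from h import *
st(); go("z161",dw(-77,-17,161)+Rp[:,2]*.019,Rp)
E
```

```text
eef_pos: [0.585, -0.0267, 0.1583]
ft_force: [-0.1, 0.4, -2.2]
eef_pos: [0.5853, -0.027, 0.1519]
ft_force: [-0.4, -1.0, -1.3]
t 33.48 tcp [ 0.5853 -0.027   0.1519] j [-0.42  0.52 -0.04  1.12  0.77  1.4 ] w 51.3 g 63.9 F [-0.4 -1.  -1.3]
z161 before turn, tool shift [-3.3  0.2  2.9] | after turn [-3.3  0.2  2.9] | rotvec [0.003 0.006 0.006] rows 0.0 world d [ 0.1 -0.4 -4.4]
```

```bash

python3 -m creep '[[[-1.5,0,1.5],[0,0,0]],[[-1,0,1],[0,0,0]],[[0,0,0],[0,0,0]]]' | grep -E "eef|ft"
python3 -m creep '[[[-0.7,0,0.7],[0,0,0]],[[-0.7,0,0.7],[0,0,0]],[[0,0,0],[0,0,0]]]' | grep -E "eef|ft"
```

```text
eef_pos: [0.5854, -0.027, 0.1486]
ft_force: [0.6, 0.1, -2.2]
eef_pos: [0.5856, -0.0271, 0.1468]
ft_force: [0.5, -0.4, -1.8]
```

```bash

python3 -m creep '[[[-0.7,0,0.7],[0,0,0]],[[-0.5,0,0.5],[0,0,0]],[[0,0,0],[0,0,0]]]' | grep -E "eef|ft"
python3 -m creep '[[[0,0,0],[0,0,0]],[[0,0,0],[0,0,0]],[[0,0,0],[0,0,0]],[[0,0,0],[0,0,0]]]' 61 | grep -E "eef|ft|wid"
```

```text
eef_pos: [0.5857, -0.027, 0.1467]
ft_force: [-3.0, -2.3, 5.4]
eef_pos: [0.5855, -0.027, 0.1448]
ft_force: [0.3, 0.5, 0.3]
grip_width: 0.0609
```

```bash

python3 -m creep '[[[0,0,-5],[0,0,0]],[[0,0,-10],[0,0,0]],[[0,0,-15],[0,0,0]],[[0,0,-30],[0,0,0]],[[0,0,-40],[0,0,0]],[[0,0,-40],[0,0,0]],[[0,0,0],[0,0,0]]]'
python3 - <<'E'
from h import *
np.set_printoptions(precision=4,suppress=True)
st()
for n in("scene","top"):
    D,_=disp(vision.camera(n)); print(n,axfit(D,(-95,158)),"red",axfit(D,(-153,42)))
    q=D[(np.abs(D[:,0]+97)<26)&(D[:,2]>165)&(D[:,2]<190)]; print(np.percentile(q[:,1],[1,99]))
s=bot.get_obs();R0=Ro.from_quat(s["tool_rot"]).as_matrix();print(Ro.from_matrix(R0.T@Rq).as_rotvec()/10)
E
```

```text
clock: 35.98
eef_pos: [0.5569, -0.124, 0.2473]
tool_rot: [0.744, 0.55, 0.309, -0.22]
ft_force: [1.0, -1.1, -0.1]
grip_width: 0.061
grasp_force: 0.0
t 35.98 tcp [ 0.5569 -0.124   0.2473] j [-0.59  0.51  0.2   1.53  0.74  1.18] w 61.0 g 0.0 F [ 1.  -1.1 -0.1]
scene (array([-99.872, 157.243,  -0.002]), 457) red (array([-200.385,   52.92 ,    1.267]), 13)
[-50.4505  50.8716]
top (array([-99.103, 156.759,  -0.009]), 665) red (array([-154.468,   42.012,   -0.005]), 591)
[-49.5374  53.0674]
[ 0.0614 -0.0604 -0.148 ]
```

```bash

python3 -m creep '[[[14,0,-25],[0.0614,-0.0604,-0.148]],[[0,0,0],[0.0614,-0.0604,-0.148]],[[0,0,0],[0.0614,-0.0604,-0.148]],[[0,0,0],[0.0614,-0.0604,-0.148]],[[0,0,0],[0.0614,-0.0604,-0.148]],[[0,0,0],[0.0614,-0.0604,-0.148]],[[0,0,0],[0.0614,-0.0604,-0.148]],[[0,0,0],[0.0614,-0.0604,-0.148]],[[0,0,0],[0.0614,-0.0604,-0.148]],[[0,0,0],[0.0614,-0.0604,-0.148]],[[0,0,0],[0,0,0]]]' 50
python3 - <<'E'
from h import *
st()
go("push up",dw(-156,0,265),Rq)
E
```

```text
clock: 37.45
eef_pos: [0.5527, -0.1258, 0.2717]
tool_rot: [0.148, 0.989, 0.001, -0.001]
ft_force: [0.6, -0.5, -0.7]
grip_width: 0.0501
grasp_force: 0.0
t 37.45 tcp [ 0.5527 -0.1258  0.2717] j [-0.22  0.37  0.28  1.49  0.    0.07] w 50.1 g 0.0 F [ 0.6 -0.5 -0.7]
push up before turn, tool shift [ 76.5 107.5   6.9] | after turn [ 76.9 107.3   6.7] | rotvec [ 0.001 -0.002  0.003] rows 0.0 world d [-41.8 125.2  -6.7]
```

```bash

python3 -m creep '[[[26,36,2],[0,0,0]],[[26,36,2],[0,0,0]],[[25,36,2],[0,0,0.003]],[[0,0,0],[0,0,0]],[[0,0,40],[0,0,0]],[[0,0,40],[0,0,0]],[[0,0,34],[0,0,0]],[[0,0,0],[0,0,0]],[[0,0,0],[0,0,0]]]'
python3 - <<'E'
from h import *
st()
go("start",dw(-154,0,150),Rq); go("end",dw(-45,0,150),Rq)
E
```

```text
clock: 38.58
eef_pos: [0.5127, -0.0029, 0.1532]
tool_rot: [0.151, 0.989, 0.0, 0.0]
ft_force: [1.8, 0.8, 0.3]
grip_width: 0.05
grasp_force: 0.0
t 38.58 tcp [ 0.5127 -0.0029  0.1532] j [-0.01  0.31 -0.11  1.15  0.    0.3 ] w 50.0 g 0.0 F [1.8 0.8 0.3]
start before turn, tool shift [0.3 1.7 3.2] | after turn [0.3 1.7 3.2] | rotvec [ 0.001  0.001 -0.003] rows 0.0 world d [ 0.2  1.7 -3.2]
end before turn, tool shift [-108.7    2.     3.2] | after turn [-108.7    1.7    3.2] | rotvec [ 0.001  0.001 -0.003] rows 0.0 world d [104.3 -30.5  -3.2]
```

```bash

python3 -m creep '[[[-8,1,1.5],[0,0,0]],[[-8,1,1.5],[0,0,0]],[[-8,0,0],[0,0,0]],[[-8,0,0],[0,0,0]],[[-8,0,0],[0,0,0]],[[-8,0,0],[0,0,0]],[[-8,0,0],[0,0,0]],[[-8,0,0],[0,0,0]],[[-8,0,0],[0,0,0]]]'
python3 -m creep '[[[-6,0,0],[0,0,0]],[[-6,0,0],[0,0,0]],[[-6,0,0],[0,0,0]],[[-6,0,0],[0,0,0]],[[-6,0,0],[0,0,0]],[[-5,0,0],[0,0,0]],[[-3,0,0],[0,0,0]],[[0,0,0],[0,0,0]]]'
python3 - <<'E'
from h import *
st(); go("end",dw(-42,0,150),Rq)
D,_=disp(vision.camera("scene")); print(axfit(D,(-12,161)))
E
```

```text
clock: 39.7
eef_pos: [0.5816, -0.022, 0.1492]
tool_rot: [0.15, 0.989, 0.0, -0.0]
ft_force: [-0.2, -0.3, 1.1]
grip_width: 0.05
grasp_force: 0.2
clock: 40.7
eef_pos: [0.6175, -0.0332, 0.1491]
tool_rot: [0.15, 0.989, 0.0, -0.0]
ft_force: [-0.1, 0.8, -0.2]
grip_width: 0.0499
grasp_force: 0.0
t 40.7 tcp [ 0.6175 -0.0332  0.1491] j [-0.05  0.52  0.2   1.25  0.    0.25] w 49.9 g 0.0 F [-0.1  0.8 -0.2]
end before turn, tool shift [-2.6 -0.4 -0.9] | after turn [-2.6 -0.4 -0.9] | rotvec [ 0.    -0.    -0.002] rows 0.0 world d [ 2.4 -1.1  0.9]
(array([-1.19490e+01,  1.72298e+02,  1.00000e-02]), 42)
```

Same signature as with the coffee can. I'll retract and check.

```bash

python3 -m creep '[[[20,0,0],[0,0,0]],[[40,0,-5],[0,0,0]],[[30,0,-30],[0,0,0]],[[0,0,-50],[0,0,0]],[[0,0,-50],[0,0,0]],[[50,0,0],[0,0,0]],[[50,0,0],[0,0,0]],[[40,0,0],[0,0,0]],[[0,0,0],[0,0,0]],[[0,0,0],[0,0,0]],[[0,0,0],[0,0,0]],[[0,0,0],[0,0,0]]]'
python3 - <<'E'
from h import *
st()
s=vision.camera("scene");t=vision.camera("top")
for n,c in(("s",s),("t",t)):
  for q,x in(("coffee_mid",(-101,50)),("tea_mid",(-48,57)),("oldcan",(-153,42))): print(n,q,[(np.round(x["position"]).tolist(),round(x["score"],2)) for x in vision.place_of(c,q)], np.round(proj(c,dw(x[0],0,x[1]))))
print(canfit([s,t],np.array([.590,-.300])))
cv2.imwrite("pics/in2.png",np.hstack([cv2.resize(s["image"][150:290,180:320],(400,400),interpolation=2),cv2.resize(t["image"][90:230,200:340],(400,400),interpolation=2)]))
E
```

```text
clock: 42.25
eef_pos: [0.3985, 0.035, 0.284]
tool_rot: [0.151, 0.989, 0.0, -0.0]
ft_force: [1.3, 0.4, 0.3]
grip_width: 0.05
grasp_force: 0.0
t 42.25 tcp [0.3985 0.035  0.284 ] j [ 0.09  0.02 -0.11  1.44  0.    0.39] w 50.0 g 0.0 F [1.3 0.4 0.3]
s coffee_mid [([248.0, 223.0], 0.62), ([389.0, 245.0], 0.34)] [249. 225.]
s tea_mid [([236.0, 224.0], 0.43)] [242. 236.]
s oldcan [([256.0, 217.0], 0.51), ([237.0, 230.0], 0.38)] [256. 215.]
t coffee_mid [([250.0, 182.0], 0.78)] [250. 182.]
t tea_mid [([257.0, 164.0], 0.72)] [255. 165.]
t oldcan [([244.0, 201.0], 0.65)] [245. 198.]
(array([ 0.59073627, -0.30018136]), 262, np.float64(0.0011448075100291629))
```

View pics/in2.png

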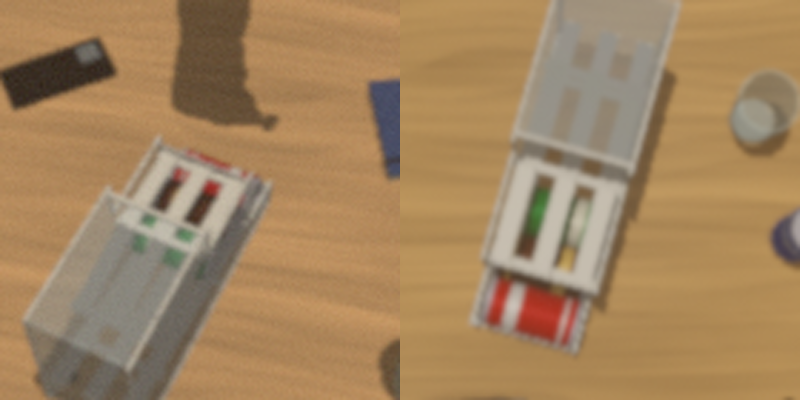

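Seen from above, the lower lane holds red (535,310), then coffee (530,250), then tea (540,210). The shelf is empty and the soda can hasn't moved.

```bash
python3 -c "
from workcell import workorder; print(workorder.job_done())"
```

```text
the job is handed in; nothing more can be done
None
```

The job is handed in: coffee, then tea, went in from the upper shelf and now rest behind the red can in the order red, coffee, tea. While I was lowering the tea can, the gripper briefly touched something (wrist force about 17 N), probably the dispenser's side panel; a camera check puts the soda can where it was.

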